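# Rebuild the friction joint of a fume extraction arm

## Task

Put the joint of the extraction arm lying on the bench back together on its upright pivot bolt: first the aluminium spacer, then the brown keyed friction washer, then the brass flanged bushing with its flange down, each one fully home on the one before. The washer's slotted hole goes down over the bolt's two flats only when it is turned to suit them, so find the place by feel under light pressure; the rubber seal ring on the bolt drags as the bushing pushes it down, so keep on until the flange sits flat on the washer. Never load the joint with more than 40 N, let go of everything and leave the knob, hex key, brush and jar where they are.

Things in the scene. Friction and masses are not known exactly. Their poses are not given: they have to be found in the camera images.
- knuckle: joint end of the extraction arm, white, fixed on the bench: a round knuckle 68 mm across with a steel pivot bolt upright in its middle, and the arm's tube (47 mm thick at its collars, up to 50 mm above the bench) running 310 mm away along the knuckle's own +x. Origin: on the bench, on the bolt's axis; z up
- seat (a point): centre of the steel seating face (56 mm across) at the bolt's foot, 52 mm above the bench, on the bolt's axis; z up along the bolt, x along the arm's tube
- shank_top (a point): on the bolt's axis at the top of its shank, 23 mm above the seating face. The shank is 20 mm thick with two flats 12 mm apart, its top edge bevelled over the last 2 mm. The bolt is clamped and does not turn, but the way it was clamped is not measured: the flats run up to 1.1 rad either way from the knuckle's x axis
- bolt_tip (a point): tip of the bolt, 56 mm above the seating face. The threaded end above the shank is round, 8 mm thick, coned over the last 3 mm. A black rubber seal ring (11 mm across, 4 mm high) grips it, its underside 32 to 38 mm above the seating face (not measured); it slides down under about 7 N, a little more when pushed faster, and stays where it is left
- spacer_mid (a point): the aluminium spacer, a plain tube 42 mm across and 16 mm high with a 23 mm bore, lying flat on the blue parts mat (2 mm thick); the point is its centre, 8 mm above its underside; z is its axis, up
- washer_mid (a point): the brown keyed friction washer, a disc 50 mm across and 8 mm thick, lying flat on the mat, with a rectangular slotted hole 23 mm long (along its x) and 14.4 mm wide (along its y), edges bevelled 1 mm on both faces, both faces alike; the point is its centre, 4 mm above its underside; z up
- bushing_mid (a point): the brass flanged bushing, standing on its flange on the mat: flange 46 mm across and 6 mm thick at the bottom, barrel 28 mm across above it, 28 mm high in all, bore 10 mm, with a recess 15 mm across and 4.5 mm deep in the underside that swallows the seal ring; the point is half-way up, 14 mm above its underside, on its axis; z up
- knob: dark grey five-lobed clamping knob, 50 mm across, 33 mm high, standing on the bench; leave it alone. Origin under its centre
- hexkey: dark steel L-shaped hex key, 90 by 40 mm, 6 mm thick, lying on the bench; leave it alone. Origin under the middle of its long leg
- brush: small hand brush, 170 mm long, lying on the bench; leave it alone. Origin under its middle
- jar: pale jar with a white cap, 52 mm across, 60 mm high, standing on the bench; leave it alone. Origin under its centre
Not all that is in view belongs to the job. Of the things shaped like the part that bears bushing_mid, the brass one is meant.

How it is judged:
By the outcome, as a careful person would: the job done as asked, in the order asked, and still so for the second after the job is handed in, with the robot touching nothing.
It also fails if it takes over 72 s, if anything falls off the work surface, if the arm or the gripper's body presses on something with over 40 N, if the wrist force passes 120 N, or if a joint passes its speed limit or range.

## Robot

A 6-joint arm with a two-finger parallel gripper is mounted at the origin on the work surface. World frame = base frame: x ahead of the robot, y to its left, z up, the work surface at z = 0. Lengths are in m, angles in rad, forces in N, time in s.
With the tool pointing down it reaches from about 0.4 to 0.825 m from the base axis. Payload 7 kg.
Tool frame: the origin (TCP) lies at the centre of the arm's flange, where the gripper is bolted on; the fingertips stand 178 mm ahead of it and the grasp point (between the pads) lies 159 mm ahead of it (arm.tip_reach is the distance from the TCP to the fingertips, in m); z points along the fingers, y is the direction in which the jaws open and shut (so a half turn about z gives the same grasp; the last joint's range is limited). The gripper opens to 88 mm and grips with 3 to 60 N. Pads are 19 mm wide; open, the fingers measure 130 mm over their backs; the gripper's body (78 mm by 193 mm) begins 47 mm behind the grasp point.
Start: joints at [1.631, 0.359, 0.012, 0, -1.224, -0.288], TCP at [0.152, 0.658, 0.405] pointing down, gripper open.
Joint ranges: [-3.07, 3.07], [-1.43, 2.12], [-1.02, 1.25], [-3.03, 1.67], [-3.05, -0], [-3.03, 3.03]. Speed limits (rad/s): [2.39, 2.39, 3.01, 3.14, 3.14, 3.14].

## Interface

Orientations are given as [roll, pitch, yaw] about the fixed x, y, z axes, in that order (R = Rz(yaw) Ry(pitch) Rx(roll)).
In Python, from station import arm gives the robot as it stands.
- The arm moves only by the shell command python3 -m inch 'ROWS' [OPENING] [FORCE]. ROWS is JSON, a list that holds one entry, the list of rows, each a list of 6 numbers: the shift along the world's x, y, z in units of 200 mm (1.0 is 200 mm), then the turn, a rotation vector about the world's x, y, z in units of 180 degrees (1.0 is 180 degrees). A call has 1 to 8 rows; each row is the pose to reach, as a shift and turn from the pose commanded when the call began, turning the shorter way round; what a row does not reach only later rows make up. A row lasts 1/8 s, in which the tool goes at most 62.5 mm and 10.7 degrees, less where a joint would pass 70% of its speed; a pose out of reach is approached as far as the arm can. A call with a number of a shift or a turn outside -1 to 1 is refused whole. A call with a gripper value outside its range is refused whole. OPENING is the finger opening in mm, from 0 to 87.6, set as the call begins (- or left out, the last holds). The fingers move at their own pace and stop on an object; FORCE is the grip in N (left out, the last holds). Time passes only in rows, so rows that repeat a pose let the fingers close. It gives the time, the measured TCP pose, the force and the opening at its end, in the units of the state.
- arm.get_state(): the state, without advancing time (a new reading comes with each control period).
- arm.grab_frame(name): name is "side" or "top"; returns the picture (480x640x3 uint8, blue, green, red); there is no depth.
- arm.camera_params(name): a dict with "vertical_fov" (degrees; the focal length in pixels is half the picture's height over the tangent of half this angle, whatever the lens; pixels are square), "cx", "cy" (the principal point, pixels), "pose" (4x4, takes a point from camera to world coordinates). Camera axes: x right, y down, z forward; pixel columns grow to the right and rows downward; lengths in m; the calibration is good to about 2 mm. A picture is of the moment at which its call begins. camera_params takes no time and is no camera call.
- arm.job_done(): hands the job in, once; it reports no verdict.
Trained networks look in the newest picture that a camera, given by its name, has taken for a name from the list of things; names that differ only in an ending like _2 or _b are one class to them, and where a whole thing is asked for, a point or a joint stands for the part that bears it (a point fixed in the world has none). Each returns a list of dicts, best first, with "score" (0 to 1); they miss things now and then, are a little off and sometimes report something else, mostly with a low value. They report only what shows in the picture. A call takes as long as a camera call. They do not tell look-alikes from the thing itself.
- arm.search_frame(target, camera): "box" ([left, top, right, bottom] in pixels, round what is visible of it).
- arm.regions_of(target, camera): "region" (480x640 bool, what is visible of it) and "box" ([left, top, right, bottom] in pixels, round what is visible of it).
The state is a dict: "t": time; "q": joint angles; "qd": joint speeds; "joint_efforts": joint torques, N m; "eef_pos": TCP position; "ee_rot": TCP orientation; "force": force on the tool from outside, world axes, zero at the start; "moment": the same for the moment, N m; "width": finger opening in m.
Only numpy, scipy, OpenCV 4.12 (cv2) and the standard library are available. Lean on these libraries where they do the work, as an engineer would, in place of code of your own. Each camera call takes 0.05 s, during which the arm holds its last target.

## Working session

There is one attempt and no reset: what is moved stays moved. The work goes in short steps, Python scripts to look and compute and a shell command to move; the robot and the scene stay as the last step left them, time stands still between calls to the robot, and variables do not carry over. Pictures are saved under pics/ and viewed, and the job is handed in when it is done.

```bash
ls; mkdir -p pics; python3 - <<'E'
from station import arm
import cv2
s=arm.get_state(); print({k:s[k] for k in('t','eef_pos','ee_rot','force','width')})
for n in('side','top'):
    cv2.imwrite(f'pics/{n}0.png',arm.grab_frame(n)); p=arm.camera_params(n); print(n,p)
E
```

```text
pics
{'t': 0.0, 'eef_pos': array([0.15241054, 0.65735751, 0.40373285]), 'ee_rot': array([ 3.13991123e+00, -1.35522366e-04, -2.27946711e-01]), 'force': array([-0.32636549,  0.41527833, -0.29322451]), 'width': 0.08775932218385571}
side {'vertical_fov': 50.63915399490732, 'cx': 317.43789451628476, 'cy': 240.15880452528594, 'pose': array([[-0.9784628 , -0.12066325,  0.16748414,  0.40831168],
       [-0.20616129,  0.53036508, -0.82232014,  0.9364887 ],
       [ 0.01039609, -0.8391384 , -0.54381859,  0.65931752],
       [ 0.        ,  0.        ,  0.        ,  1.        ]])}
top {'vertical_fov': 57.74452273913428, 'cx': 323.5761333427957, 'cy': 243.0502052918114, 'pose': array([[ 0.01061505, -0.9913167 ,  0.13106688,  0.43747293],
       [-0.99975665, -0.01305635, -0.01778104,  0.04740371],
       [ 0.01933789, -0.13084623, -0.99121406,  1.18188819],
       [ 0.        ,  0.        ,  0.        ,  1.        ]])}
```

View pics/side0.png

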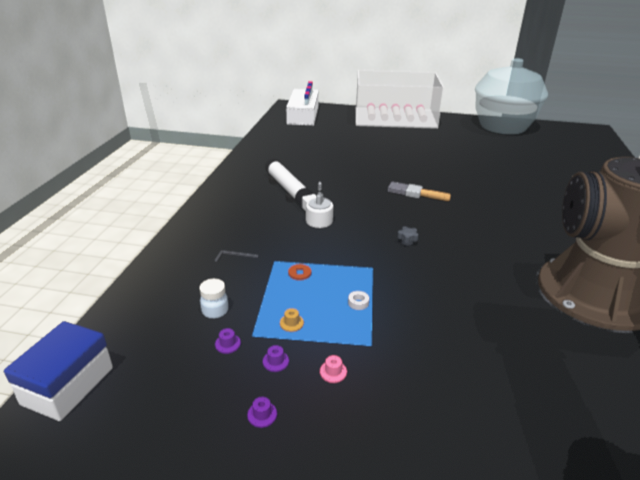

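View pics/top0.png

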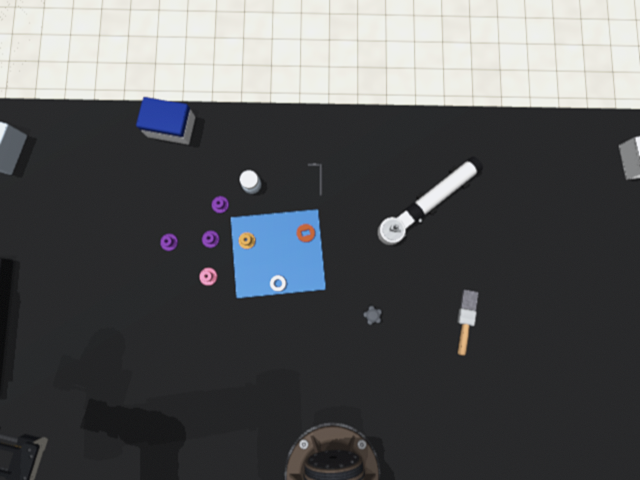

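```bash
cat > h.py <<'E'
from station import arm
import numpy as np, cv2
from scipy.optimize import least_squares
P={n:arm.camera_params(n) for n in('side','top')}
def proj(n,X):
    p=P[n];T=np.linalg.inv(p['pose']);X=np.atleast_2d(X)@T[:3,:3].T+T[:3,3]
    f=240/np.tan(np.radians(p['vertical_fov'])/2)
    return X[:,:2]/X[:,2:]*f+[p['cx'],p['cy']]
def ray(n,uv,z):
    p=P[n];f=240/np.tan(np.radians(p['vertical_fov'])/2)
    d=p['pose'][:3,:3]@np.array([(uv[0]-p['cx'])/f,(uv[1]-p['cy'])/f,1]);o=p['pose'][:3,3]
    return o+d*(z-o[2])/d[2]
a=np.linspace(0,2*np.pi,60,endpoint=False)
def cyl(xy,profile):
    return np.vstack([np.c_[xy[0]+r*np.cos(a),xy[1]+r*np.sin(a),0*a+z] for r,z in profile])
def sil(n,xy,rings):
    # rings: list of convex profiles; union mask at 8x scale
    S=8;m=None
    pts=[proj(n,cyl(xy,pr)) for pr in rings]
    al=np.vstack(pts);o=np.floor(al.min(0))-2;w=np.ceil(al.max(0)-o)+3
    m=np.zeros((int(w[1]*S),int(w[0]*S)),np.uint8)
    for q in pts: cv2.fillConvexPoly(m,cv2.convexHull(((q-o+.5)*S).astype(np.float32)).astype(np.int32),1)
    ys,xs=np.nonzero(m);return np.array([xs.mean(),ys.mean()])/S+o-.5, m.sum()/S/S
def fitxy(n,c,rings,z):
    xy=ray(n,c,z)[:2]
    for _ in range(6):
        e=np.array(c)-sil(n,xy,rings)[0]
        xy=xy+(ray(n,np.array(c)+e,z)-ray(n,c,z))[:2]
    return xy
def crop(n,box,name,s=6,img=None):
    img=arm.grab_frame(n) if img is None else img
    l,t,r,b=box;cv2.imwrite('pics/'+name,cv2.resize(img[t:b,l:r],None,fx=s,fy=s,interpolation=cv2.INTER_CUBIC))
SP=[[(.021,.002),(.021,.018)]];WA=[[(.025,.002),(.025,.010)]]
BU=[[(.023,.002),(.023,.008)],[(.014,.008),(.014,.030)]]
E
python3 - <<'E'
from h import *
im={n:arm.grab_frame(n) for n in P}
for t,R,z in(('spacer_mid',SP,.01),('washer_mid',WA,.006),('bushing_mid',BU,.01)):
    for n in P:
        for r in arm.regions_of(t,n)[:6]:
            m=r['region'].astype(np.uint8);k,_=cv2.findContours(m,0,2)
            m2=cv2.drawContours(m*0,k,-1,1,-1)
            ys,xs=np.nonzero(m2);c=(xs.mean(),ys.mean());xy=fitxy(n,c,R,z)
            print(t,n,round(r['score'],2),np.round(c,1),m2.sum(),round(sil(n,xy,R)[1]),np.round(xy,4))
for n in P:
    for r in arm.search_frame('knuckle',n)[:2]: print('knuckle',n,r)
    for t in('bolt_tip','seat'):
        pass
crop('top',(225,190,325,300),'c1.png',6,im['top'])
crop('side',(255,255,385,350),'c2.png',6,im['side'])
crop('side',(265,155,345,235),'c3.png',7,im['side'])
crop('top',(370,205,430,250),'c4.png',12,im['top'])
print(arm.get_state()['t'])
E
```

```text
spacer_mid side 0.69 [358.2 300.5] 325 360 [0.4835 0.1526]
spacer_mid top 0.42 [277.5 283.1] 193 206 [0.4825 0.1482]
washer_mid side 0.73 [299.7 272.1] 302 324 [0.6207 0.0807]
washer_mid side 0.48 [301.6 195.4] 1822 173 [ 0.6981 -0.2627]
washer_mid side 0.39 [235.4 254.8] 162 287 [0.7776 0.0492]
washer_mid top 0.8 [305.2 233. ] 276 271 [0.6199 0.0767]
bushing_mid side 0.98 [226.7 342. ] 480 518 [0.6976 0.3187]
bushing_mid side 0.96 [333.1 370.5] 530 592 [0.4993 0.3431]
bushing_mid side 0.77 [262.  413.4] 702 735 [0.5908 0.4519]
bushing_mid side 0.7 [275.2 359.4] 517 562 [0.6014 0.3402]
bushing_mid top 0.8 [207.6 277.1] 202 244 [0.4967 0.3366]
bushing_mid top 0.79 [210.2 239.3] 217 237 [0.5992 0.3342]
bushing_mid top 0.62 [219.8 204.3] 222 231 [0.6964 0.3123]
bushing_mid top 0.61 [246.4 241.1] 203 234 [0.5954 0.236 ]
bushing_mid top 0.61 [168.5 241.8] 196 242 [0.5909 0.4464]
knuckle top {'box': [378.3, 156.6, 482.5, 244.1], 'score': 0.76}
0.6
```

View pics/c1.png

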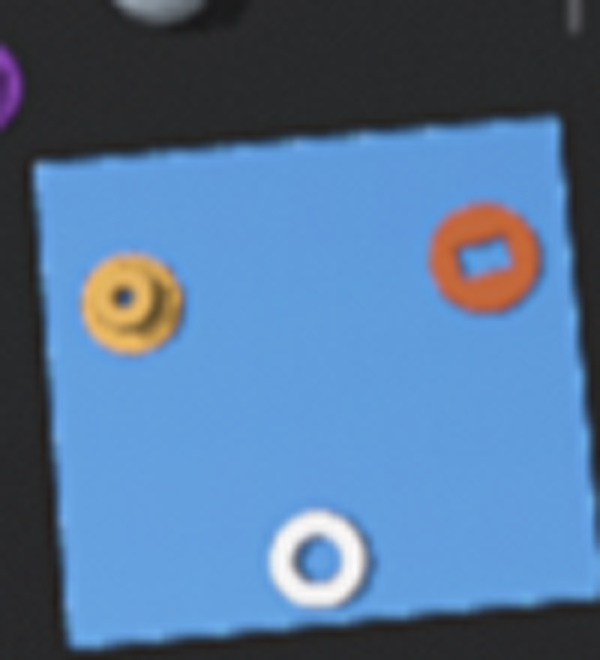

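View pics/c2.png

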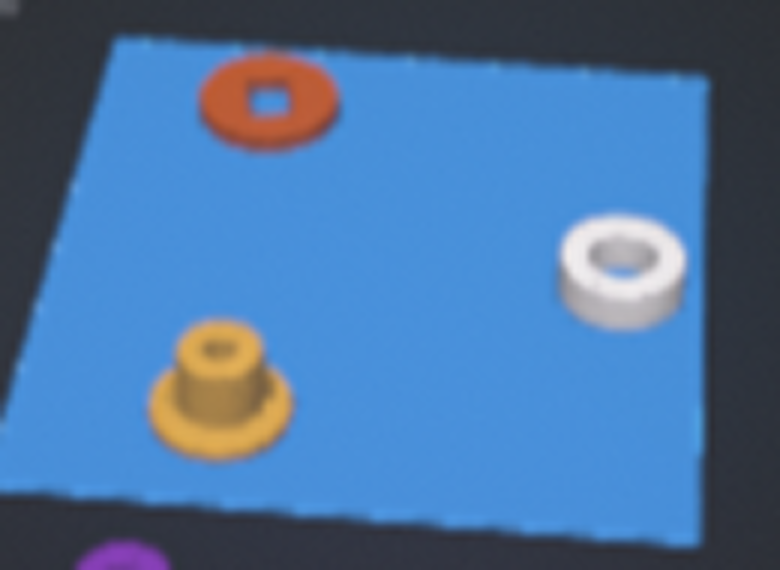

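View pics/c3.png

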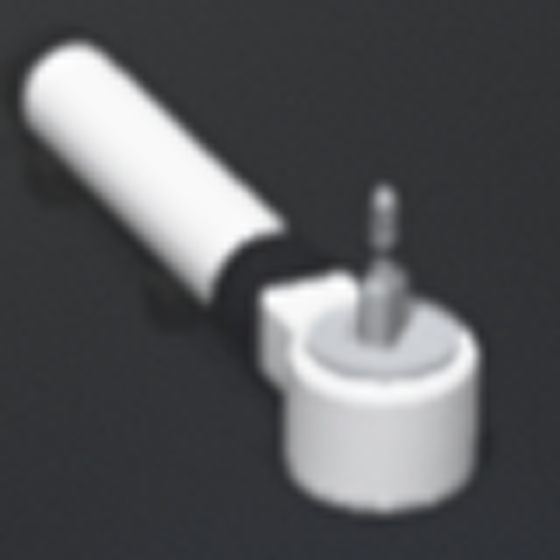

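View pics/c4.png

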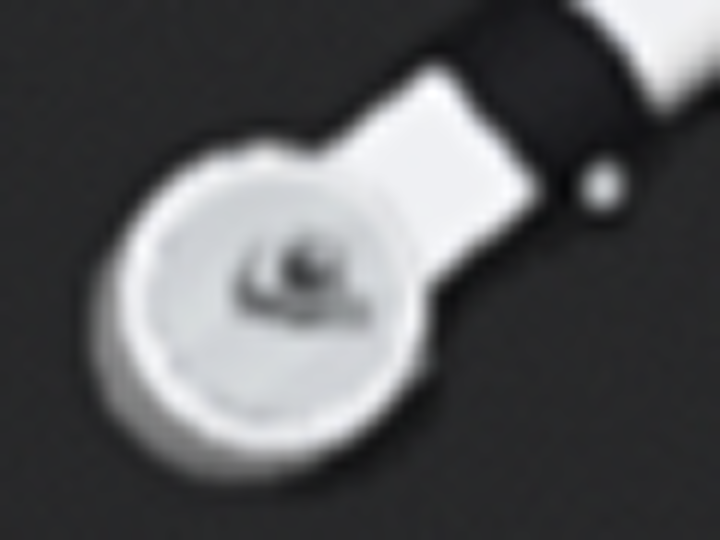

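```bash
python3 - <<'E'
from h import *
S=cv2.imread('pics/side0.png');T=cv2.imread('pics/top0.png')
for n,im,b in(('side',S,(278,305,306,335)),('top',T,(236,230,258,252))):
    hsv=cv2.cvtColor(im,cv2.COLOR_BGR2HSV);m=((hsv[...,0]<35)&(hsv[...,1]>80)&(hsv[...,2]>60)).astype(np.uint8)
    k=np.zeros_like(m);k[b[1]:b[3],b[0]:b[2]]=m[b[1]:b[3],b[0]:b[2]]
    cs,_=cv2.findContours(k,0,2);k=cv2.drawContours(k*0,cs,-1,1,-1)
    ys,xs=np.nonzero(k);c=(xs.mean(),ys.mean());xy=fitxy(n,c,BU,.01);print('bush',n,c,k.sum(),sil(n,xy,BU)[1],xy.round(4))
print('seat',ray('side',(319.36,202.7),.052).round(4),ray('top',(392.6,229.3),.052).round(4))
print('tip',ray('side',(319.57,181.6),.107).round(4))
# rectified washer views
for n,im,c in(('side',S,(.6207,.0807)),('top',T,(.6199,.0767))):
    g=.03;sq=np.array([[c[0]-g,c[1]-g,.01],[c[0]+g,c[1]-g,.01],[c[0]+g,c[1]+g,.01],[c[0]-g,c[1]+g,.01]])
    H=cv2.getPerspectiveTransform(proj(n,sq).astype(np.float32),np.float32([[0,0],[600,0],[600,600],[0,600]]))
    r=cv2.warpPerspective(im,H,(600,600),flags=cv2.INTER_CUBIC)  # u=+x, v=+y
    d=r[...,0].astype(int)-r[...,2]; m=((d>-20)).astype(np.uint8);q=np.zeros_like(m);q[150:450,150:450]=m[150:450,150:450]
    cs,_=cv2.findContours(q,0,2);cs=max(cs,key=cv2.contourArea);print('hole',n,cv2.minAreaRect(cs),cv2.contourArea(cs))
    M=cv2.moments(cs);print(0.5*np.degrees(np.arctan2(2*M['mu11'],M['mu20']-M['mu02'])))
    cv2.imwrite(f'pics/w_{n}.png',r)
w=np.hstack([cv2.imread('pics/w_side.png'),cv2.imread('pics/w_top.png')]);cv2.imwrite('pics/w.png',cv2.resize(w,(800,400)))
# rectified shank at mid-height
outs=[]
for n,im in(('side',S),('top',T)):
    c=ray('side',(319.36,202.7),.052) if n=='side' else ray('top',(392.6,229.3),.052)
    g=.03;z=.075;sq=np.array([[c[0]-g,c[1]-g,z],[c[0]+g,c[1]-g,z],[c[0]+g,c[1]+g,z],[c[0]-g,c[1]+g,z]])
    H=cv2.getPerspectiveTransform(proj(n,sq).astype(np.float32),np.float32([[0,0],[400,0],[400,400],[0,400]]))
    outs.append(cv2.warpPerspective(im,H,(400,400),flags=cv2.INTER_CUBIC))
cv2.imwrite('pics/shank.png',np.hstack(outs))
E
```

```text
bush side (np.float64(291.1945945945946), np.float64(320.4756756756757)) 370 454.546875 [0.599  0.2385]
bush top (np.float64(246.5), np.float64(240.1530612244898)) 196 233.46875 [0.5981 0.2359]
seat [ 0.626  -0.1504  0.052 ] [ 0.6259 -0.1546  0.052 ]
tip [ 0.6274 -0.1565  0.107 ]
hole side ((297.3823547363281, 334.9705810546875), (150.6146240234375, 177.7786102294922), 14.03624439239502) 23400.0
-74.79436660763645
hole top ((307.9339599609375, 297.9811096191406), (155.35476684570312, 237.90847778320312), 15.945395469665527) 33591.0
-74.4089857170673
```

View pics/w.png

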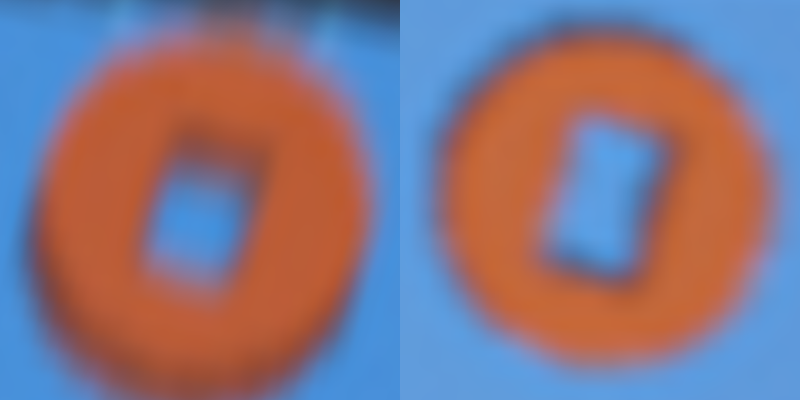

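View pics/shank.png

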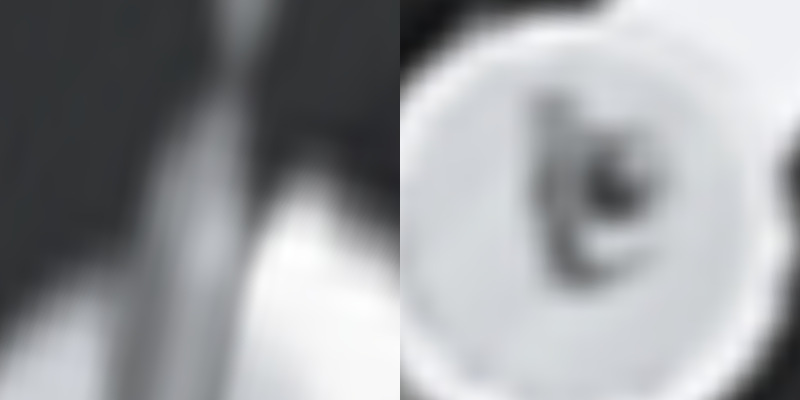

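```bash
python3 -m inch '[[[0.6,-1,-0.2,0,0,0],[0.6,-1,-0.2,0,0,0],[0.6,-1,-0.2,0,0,0],[0.6,-1,-0.2,0,0,0]]]' 60 5
python3 -m inch '[[[0.6,-1,-0.2,0,0,0],[0.6,-1,-0.2,0,0,0],[0.6,-1,-0.2,0,0,0],[0.6,-1,-0.2,0,0,0]]]'
```

```text
t: 1.1
eef_pos: [0.2732, 0.4553, 0.3646]
ee_rot: [-3.141, 0.0, -0.228]
force: [0.6, 0.7, 0.1]
width: 0.0604
t: 1.6
eef_pos: [0.3931, 0.2554, 0.3247]
ee_rot: [-3.141, -0.0, -0.228]
force: [1.5, 0.6, 0.3]
width: 0.0604
```

```bash
python3 -m inch '[[[0.45,-0.527,-0.42,0,0,0],[0.45,-0.527,-0.42,0,0,0],[0.45,-0.527,-0.42,0,0,0],[0.45,-0.527,-0.6,0,0,0],[0.45,-0.527,-0.7,0,0,0],[0.45,-0.527,-0.7,0,0,0]]]'
python3 - <<'E'
from h import *
im=arm.grab_frame('side');crop('side',(290,230,430,330),'g1.png',5,im)
E
```

```text
t: 2.35
eef_pos: [0.4821, 0.1516, 0.1835]
ee_rot: [3.139, 0.002, -0.228]
force: [0.0, 0.8, 1.0]
width: 0.0601
```

View pics/g1.png

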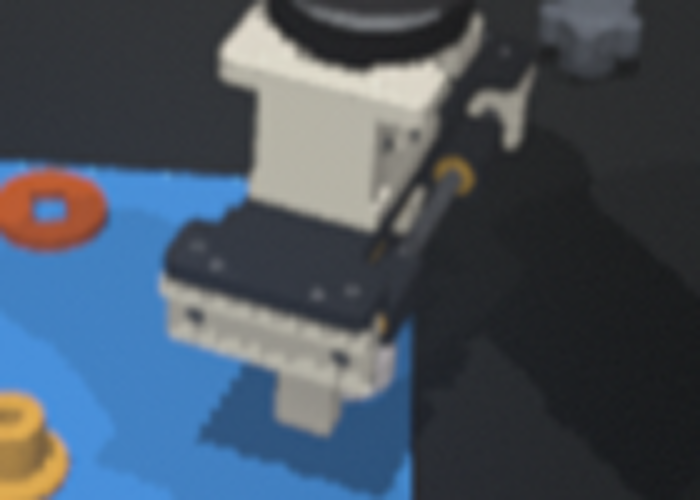

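```bash
python3 -m inch '[[[0,0,0,0,0,0],[0,0,0,0,0,0],[0,0,0,0,0,0],[0,0,0,0,0,0]]]' 38 5
```

```text
t: 2.9
eef_pos: [0.4826, 0.1524, 0.1855]
ee_rot: [-3.141, -0.001, -0.227]
force: [-1.9, 1.3, 7.2]
width: 0.041
```

```bash
python3 -m inch '[[[0,0,0.01,0,0,0],[0,0,0.01,0,0,0]]]' ; python3 - <<'E'
from h import *
s=arm.get_state();print(s['force'],s['moment'],s['width'])
crop('top',(240,220,340,320),'g2.png',6)
crop('side',(310,260,410,330),'g3.png',6)
E
```

```text
t: 3.15
eef_pos: [0.4824, 0.1522, 0.1868]
ee_rot: [-3.141, -0.0, -0.228]
force: [0.3, -0.5, 0.2]
width: 0.0406
[ 0.32528569 -0.49335803  0.1932888 ] [ 0.02223225 -0.06643828  0.03635996] 0.04061245152548197
```

View pics/g3.png

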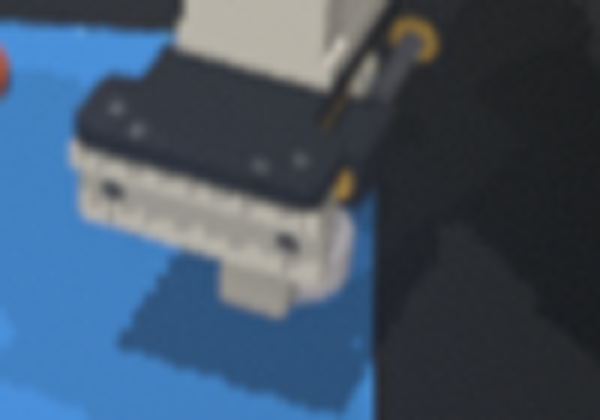

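```bash
python3 -m inch '[[[0,0,0,0,0,0],[0,0,0,0,0,0],[0,0,0,0,0,-0.06],[0,0,0,0,0,-0.12],[0,0,0,0,0,-0.18],[0,0,0,0,0,-0.24],[0,0,0,0,0,-0.30],[0,0,0,0,0,-0.36]]]' 60 5
python3 -m inch '[[[0,0,0,0,0,-0.06],[0,0,0,0,0,-0.12],[0,0,0,0,0,-0.14],[0,0,-0.005,0,0,-0.14]]]'
python3 -m inch '[[[0,0,0,0,0,0],[0,0,0,0,0,0],[0,0,0,0,0,0]]]' 38 15
python3 - <<'E'
from h import *
s=arm.get_state();print(s['force'],s['moment'],s['width'],s['q'])
E
```

```text
t: 4.25
eef_pos: [0.4825, 0.1521, 0.1866]
ee_rot: [3.141, -0.0, -1.359]
force: [0.3, 0.3, 0.3]
width: 0.0605
t: 4.75
eef_pos: [0.4825, 0.1522, 0.1857]
ee_rot: [-3.141, 0.0, -1.792]
force: [0.8, 1.0, 0.2]
width: 0.0602
t: 5.12
eef_pos: [0.4824, 0.1521, 0.1856]
ee_rot: [3.142, -0.0, -1.792]
force: [0.4, -0.5, -0.5]
width: 0.0416
[ 0.40051745 -0.52792838 -0.5393885 ] [ 0.10702948 -0.09774422  0.03371014] 0.04159597084757883 [ 6.94346263e-01  3.42850571e-01 -6.17224517e-01  3.07447760e-06
 -6.10763905e-01 -9.15709163e-01]
```

```bash
python3 -m inch '[[[0,0,0.3,0,0,0],[0.1,-0.15,0.6,0,0,0],[0.25,-0.4,0.65,0,0,0],[0.4,-0.7,0.65,0,0,0],[0.5,-0.95,0.65,0,0,0],[0.5,-0.95,0.65,0,0,0]]]'
python3 -m inch '[[[0.11,-0.29,0,0,0,0],[0.22,-0.573,0,0,0,0],[0.22,-0.573,0,0,0,0],[0.22,-0.573,0,0,0,0]]]'
python3 - <<'E'
from h import *
s=arm.get_state();print(s['force'],s['moment'],s['width'],s['q'])
crop('top',(340,180,440,280),'g4.png',6)
crop('side',(270,120,370,230),'g5.png',5)
E
```

```text
t: 5.88
eef_pos: [0.5832, -0.0414, 0.3151]
ee_rot: [3.141, -0.001, -1.797]
force: [0.2, 0.9, -0.6]
width: 0.0417
t: 6.38
eef_pos: [0.6261, -0.1522, 0.3151]
ee_rot: [3.141, 0.0, -1.793]
force: [1.4, -0.1, -0.2]
width: 0.0415
[ 1.40113113 -0.10125824 -0.1649352 ] [ 0.13806343 -0.02029248 -0.0299021 ] 0.04146611425553861 [ 6.37393738e-02  3.75716727e-01 -1.76741101e-01 -4.21459993e-04
 -1.01932882e+00 -2.85816489e-01]
```

View pics/g5.png

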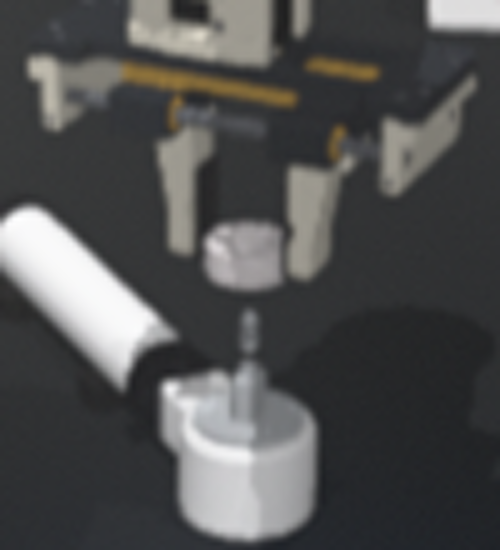

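View pics/g4.png

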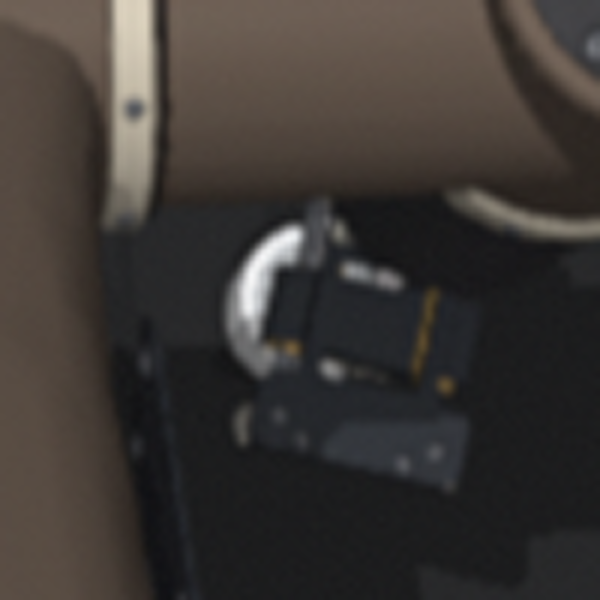

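```bash
python3 - <<'E'
from h import *
u=lambda x,y:np.array([(x+.5)/5-.5+270,(y+.5)/5-.5+120])
R=[[(.021,.1315),(.021,.1475)]]
print('expected',sil('side',(.6261,-.1522),R)[0],'seen',u(246,256))
xy=fitxy('side',u(246,256),R,.1395);print(xy)
print('tip',ray('side',u(250,313),.107),'seat',ray('side',u(249,416),.052))
for x,y in((.6261,-.1522),):
  for z in (.108,.075,.052): print(z,(proj('side',(x,y,z))[0]-[270,120]+.5)*5-.5)
E
```

```text
expected [319.86785793 170.17878045] seen [318.8 170.8]
[ 0.62784368 -0.14829711]
tip [ 0.62669939 -0.15334749  0.107     ] seat [ 0.62577839 -0.14989661  0.052     ]
0.108 [250.75599123 312.30050092]
0.075 [249.89345521 372.68471101]
0.052 [249.30680065 413.75507972]
```

```bash
python3 -m inch '[[[-0.006,-0.012,-0.05,0,0,0],[-0.006,-0.012,-0.1,0,0,0],[-0.006,-0.012,-0.15,0,0,0],[-0.006,-0.012,-0.2,0,0,0],[-0.006,-0.012,-0.24,0,0,0],[-0.006,-0.012,-0.24,0,0,0]]]' - 20
```

```text
t: 7.22
eef_pos: [0.625, -0.1549, 0.2667]
ee_rot: [3.14, -0.0, -1.793]
force: [-0.5, -0.1, -0.5]
width: 0.0417
```

```bash
python3 -m inch '[[[0,0,-0.01,0,0,0],[0,0,-0.02,0,0,0],[0,0,-0.03,0,0,0],[0,0,-0.04,0,0,0],[0,0,-0.05,0,0,0]]]'
```

```text
t: 7.85
eef_pos: [0.6252, -0.1549, 0.2576]
ee_rot: [-3.142, 0.0, -1.793]
force: [0.1, -0.1, 0.1]
width: 0.0419
```

```bash
python3 -m inch '[[[0,0,-0.015,0,0,0],[0,0,-0.03,0,0,0],[0,0,-0.045,0,0,0],[0,0,-0.06,0,0,0],[0,0,-0.06,0,0,0]]]'
```

```text
t: 8.48
eef_pos: [0.6252, -0.1548, 0.2453]
ee_rot: [3.141, -0.0, -1.793]
force: [-0.2, 0.3, -0.9]
width: 0.0417
```

```bash
python3 -m inch '[[[0,0.004,0,0,0,0],[0,0.008,0,0,0,0],[0,0.008,0,0,0,0]]]'|grep -E 'pos|force'; python3 -m inch '[[[0,-0.006,0,0,0,0],[0,-0.012,0,0,0,0],[0,-0.014,0,0,0,0]]]' |grep -E 'pos|force'
```

```text
eef_pos: [0.6253, -0.1532, 0.2458]
force: [-0.3, -0.2, -0.6]
eef_pos: [0.6252, -0.156, 0.2456]
force: [-0.1, 3.3, -0.5]
```

```bash
python3 -m inch '[[[0,0.01,0,0,0,0],[0,0.018,0,0,0,0],[0,0.018,0,0,0,0]]]'|grep -E 'pos|force'; python3 -m inch '[[[0,-0.009,0,0,0,0],[-0.008,-0.009,0,0,0,0],[-0.013,-0.009,0,0,0,0],[-0.013,-0.009,0,0,0,0]]]' |grep -E 'pos|force';
```

```text
eef_pos: [0.6252, -0.1526, 0.2457]
force: [0.2, -1.3, -0.5]
eef_pos: [0.623, -0.1541, 0.2459]
force: [3.3, 0.7, -0.6]
```

```bash
python3 -m inch '[[[0.01,0,0,0,0,0],[0.02,0,0,0,0,0],[0.023,0,0,0,0,0],[0.023,0,0,0,0,0]]]' |grep -E 'pos|force';python3 -m inch '[[[0.003,0,0,0,0,0],[0.003,0,0,0,0,0]]]' |grep -E 'pos|force'
```

```text
eef_pos: [0.6272, -0.1543, 0.2456]
force: [-0.0, 0.1, -0.7]
eef_pos: [0.6278, -0.1543, 0.2456]
force: [-0.2, 0.5, -1.2]
```

```bash
python3 -m inch '[[[0.004,0,0,0,0,0],[0.004,0,0,0,0,0]]]' |grep -E 'pos|force'
```

```text
eef_pos: [0.6283, -0.1544, 0.2455]
force: [-2.8, -1.2, 0.6]
```

```bash
python3 -m inch '[[[-0.0135,0,0,0,0,0],[-0.0135,0,-0.015,0,0,0],[-0.0135,0,-0.03,0,0,0],[-0.0135,0,-0.04,0,0,0],[-0.0135,0,-0.048,0,0,0],[-0.0135,0,-0.048,0,0,0]]]'
```

```text
t: 11.85
eef_pos: [0.626, -0.1543, 0.2359]
ee_rot: [3.141, -0.0, -1.793]
force: [0.2, 0.0, -0.3]
width: 0.0415
```

```bash
python3 -m inch '[[[0,0,-0.004,0,0,0],[0,0,-0.008,0,0,0],[0,0,-0.008,0,0,0]]]'
```

```text
t: 12.22
eef_pos: [0.626, -0.1542, 0.2356]
ee_rot: [-3.141, -0.0, -1.792]
force: [-2.0, 1.7, 7.3]
width: 0.0414
```

```bash
python3 -m inch '[[[0,0,0.006,0,0,0],[0,0,0.006,0,0,0],[0,0,0.006,0,0,0],[0,0,0.1,0,0,0],[0,0,0.25,0,0,0],[0,0,0.36,0,0,0]]]' 66 5
python3 - <<'E'
from h import *
crop('side',(270,120,370,230),'g6.png',5)
E
```

```text
t: 12.98
eef_pos: [0.6261, -0.1543, 0.3075]
ee_rot: [-3.141, -0.0, -1.792]
force: [-0.3, 0.4, -1.5]
width: 0.0659
```

View pics/g6.png

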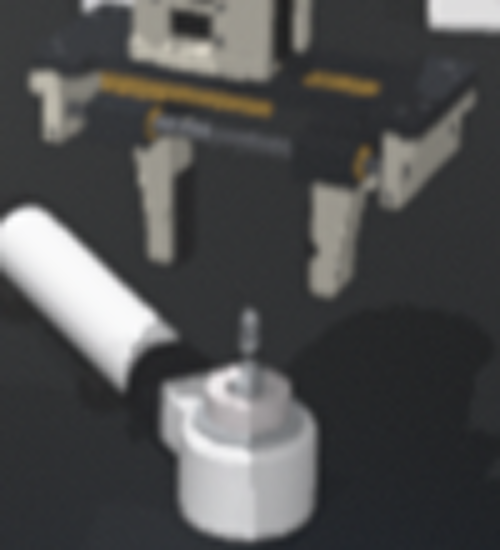

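```bash
python3 -m inch '[[[-0.01,0.3,0,0,0,0],[-0.02,0.6,-0.05,0,0,0],[-0.03,0.9,-0.25,0,0,0],[-0.033,1,-0.45,0,0,0],[-0.033,1,-0.45,0,0,0]]]' 66
python3 -m inch '[[[0,0.157,0,0,0,0],[0,0.157,-0.1,0,0,0],[0,0.157,-0.16,0,0,0],[0,0.157,-0.175,0,0,0],[0,0.157,-0.175,0,0,0]]]'
```

```text
t: 13.65
eef_pos: [0.6178, 0.0474, 0.2127]
ee_rot: [3.136, -0.003, -1.79]
force: [0.3, -0.8, 0.0]
width: 0.066
t: 14.28
eef_pos: [0.6196, 0.0766, 0.1817]
ee_rot: [-3.141, -0.0, -1.793]
force: [-0.2, 0.3, 0.2]
width: 0.066
```

```bash
python3 -m inch '[[[0,0,0,0,0,0],[0,0,0,0,0,0],[0,0,0,0,0,0]]]' 45 5
python3 -m inch '[[[0,0,0,0,0,0],[0,0,0,0,0,0.02],[0,0,0,0,0,0.08],[0,0,0,0,0,0.14],[0,0,0,0,0,0.20],[0,0,0,0,0,0.26],[0,0,0,0,0,0.32],[0,0,0,0,0,0.38]]]' 66 5
python3 -m inch '[[[0,0,0,0,0,0.06],[0,0,0,0,0,0.12],[0,0,0,0,0,0.12],[0,0,0,0,0,0.12]]]'
python3 - <<'E'
from h import *
crop('side',(270,220,360,310),'g7.png',6)
crop('top',(260,190,350,280),'g8.png',6)
E
```

```text
t: 14.65
eef_pos: [0.6195, 0.0771, 0.182]
ee_rot: [-3.141, 0.0, -1.792]
force: [-0.0, -1.1, 2.6]
width: 0.0494
t: 15.65
eef_pos: [0.6193, 0.0772, 0.1814]
ee_rot: [3.141, 0.0, -0.599]
force: [-0.3, 0.6, 0.4]
width: 0.0661
t: 16.15
eef_pos: [0.6193, 0.0771, 0.1814]
ee_rot: [3.142, 0.0, -0.232]
force: [-0.3, 0.3, 0.6]
width: 0.066
```

View pics/g7.png

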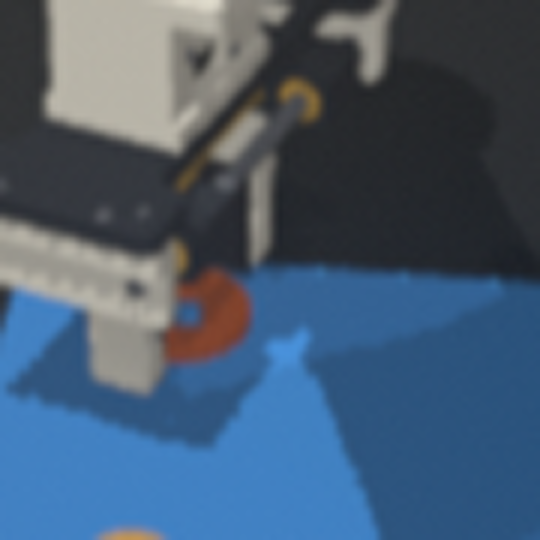

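View pics/g8.png

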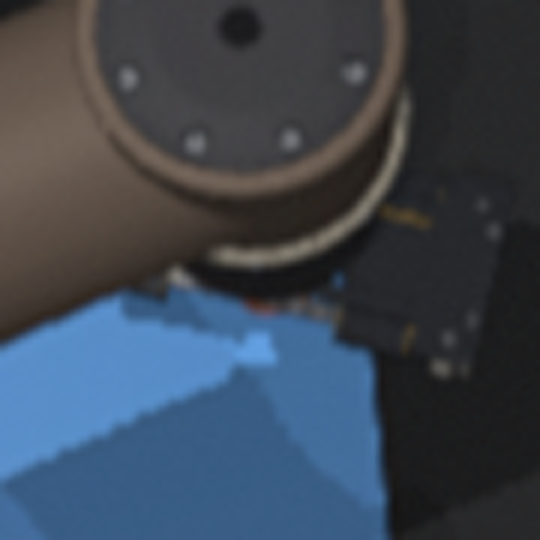

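```bash
python3 -m inch '[[[0,0,0,0,0,0],[0,0,0,0,0,0],[0,0,0,0,0,0],[0,0,0.02,0,0,0]]]' 45 20
python3 -m inch '[[[0,0,0.25,0,0,0],[0,-0.1,0.5,0,0,0],[0.01,-0.35,0.65,0,0,-0.03],[0.02,-0.6,0.65,0,0,-0.09],[0.025,-0.9,0.65,0,0,-0.13],[0.03,-1,0.65,0,0,-0.13],[0.03,-1,0.65,0,0,-0.13]]]'
python3 - <<'E'
from h import *
crop('side',(270,120,370,230),'g9.png',5)
E
```

```text
t: 16.75
eef_pos: [0.6192, 0.0771, 0.1853]
ee_rot: [3.141, 0.001, -0.228]
force: [-0.5, -0.2, -0.4]
width: 0.0491
t: 17.62
eef_pos: [0.6252, -0.1242, 0.3155]
ee_rot: [3.142, 0.0, -0.638]
force: [0.0, 0.7, -0.6]
width: 0.049
```

View pics/g9.png

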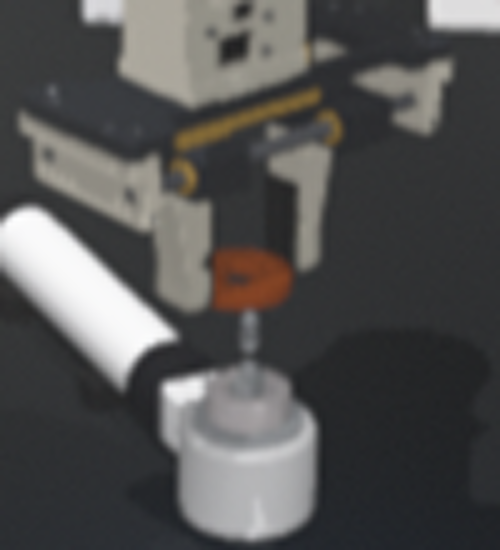

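```bash
python3 -m inch '[[[0.0025,-0.15,0,0,0,0],[0.0025,-0.15,-0.07,0,0,0],[0.0025,-0.15,-0.15,0,0,0],[0.0025,-0.15,-0.22,0,0,0],[0.0025,-0.15,-0.28,0,0,0],[0.0025,-0.15,-0.285,0,0,0],[0.0025,-0.15,-0.285,0,0,0]]]'
```

```text
t: 18.55
eef_pos: [0.6261, -0.1528, 0.2586]
ee_rot: [3.142, -0.0, -0.636]
force: [-0.1, -0.3, -0.2]
width: 0.0492
```

```bash
python3 -m inch '[[[-0.002,-0.007,0,0,0,0],[-0.002,-0.007,-0.01,0,0,0],[-0.002,-0.007,-0.02,0,0,0],[-0.002,-0.007,-0.028,0,0,0],[-0.002,-0.007,-0.028,0,0,0]]]'
```

```text
t: 19.18
eef_pos: [0.6254, -0.1543, 0.2526]
ee_rot: [3.141, 0.0, -0.636]
force: [0.5, 0.4, -0.1]
width: 0.0489
```

```bash
python3 -m inch '[[[0,0,-0.005,0,0,0],[0,0,-0.01,0,0,0],[0,0,-0.01,0,0,0]]]'
```

```text
t: 19.55
eef_pos: [0.6254, -0.1543, 0.2507]
ee_rot: [3.141, 0.0, -0.636]
force: [0.2, -0.3, -0.2]
width: 0.0493
```

```bash
python3 -m inch '[[[0,0,-0.005,0,0,0],[0,0,-0.01,0,0,0],[0,0,-0.01,0,0,0]]]'
```

```text
t: 19.92
eef_pos: [0.6254, -0.1543, 0.2487]
ee_rot: [3.141, 0.0, -0.636]
force: [-0.2, 0.0, 0.4]
width: 0.0491
```

```bash
python3 -m inch '[[[0,0,-0.004,0,0,0],[0,0,-0.008,0,0,0],[0,0,-0.01,0,0,0],[0,0,-0.01,0,0,0]]]'
```

```text
t: 20.42
eef_pos: [0.6254, -0.1543, 0.2474]
ee_rot: [-3.142, -0.0, -0.636]
force: [-3.1, 0.8, 4.9]
width: 0.0492
```

```bash
python3 -m inch '[[[0,0,0.006,0,0,0],[0,0,0.006,0,0,0],[0,0,0.006,0,0,0],[0,0,0.1,0,0,0],[0,0,0.3,0,0,0]]]' 66 5
python3 - <<'E'
from h import *
crop('side',(270,120,370,230),'g10.png',5)
E
```

```text
t: 21.05
eef_pos: [0.6248, -0.1542, 0.3053]
ee_rot: [3.139, 0.004, -0.636]
force: [0.6, 0.7, -0.2]
width: 0.0662
```

View pics/g10.png

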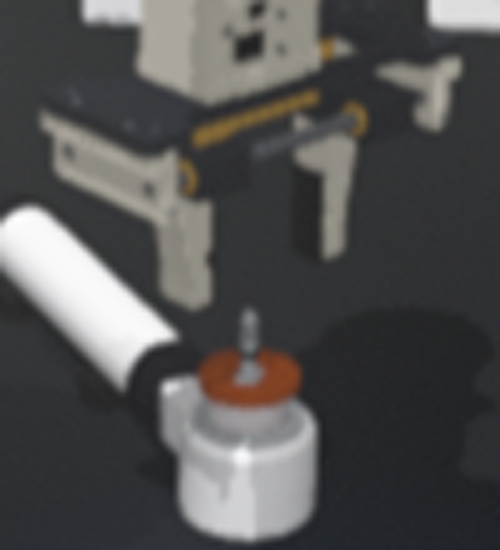

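```bash
python3 -m inch '[[[0,0.02,0.01,0,0,0],[-0.02,0.3,0.01,0,0,0],[-0.04,0.6,0.01,0,0,0],[-0.06,0.9,0,0,0,0],[-0.07,1,-0.1,0,0,0]]]' 60
python3 -m inch '[[[-0.035,0.3,0,0,0,0],[-0.07,0.6,-0.1,0,0,0],[-0.07,0.9,-0.25,0,0,0],[-0.07,0.95,-0.35,0,0,0],[-0.07,0.95,-0.4,0,0,0],[-0.07,0.95,-0.4,0,0,0]]]' 60
python3 - <<'E'
from h import *
crop('side',(240,240,340,340),'g11.png',6)
E
```

```text
t: 21.72
eef_pos: [0.6113, 0.049, 0.287]
ee_rot: [-3.14, -0.001, -0.633]
force: [0.8, 0.3, -0.2]
width: 0.0603
t: 22.48
eef_pos: [0.597, 0.235, 0.2056]
ee_rot: [3.139, 0.001, -0.637]
force: [-0.0, -0.1, 0.7]
width: 0.0597
```

View pics/g11.png

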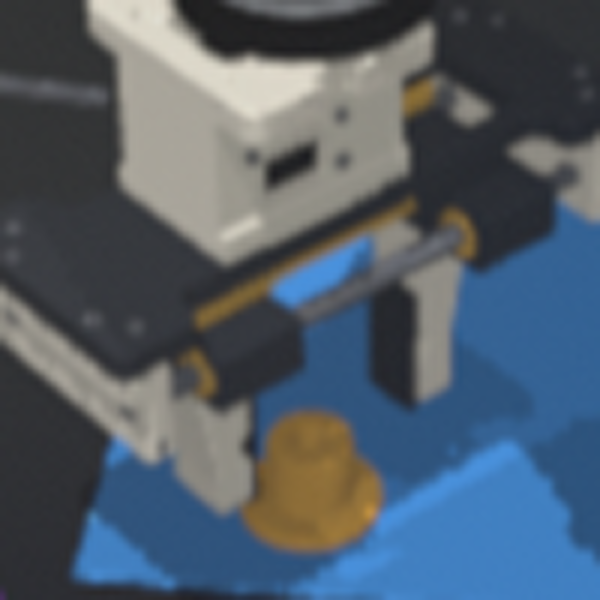

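```bash
python3 -m inch '[[[0.003,0,-0.04,0,0,0],[0.003,0,-0.078,0,0,0],[0.003,0,-0.078,0,0,0]]]' 60
python3 -m inch '[[[0,0,0,0,0,0],[0,0,0,0,0,0],[0,0,0,0,0,0],[0,0,0,0,0,0]]]' 24 5
```

```text
t: 22.9
eef_pos: [0.5979, 0.2351, 0.1907]
ee_rot: [3.141, 0.0, -0.637]
force: [-0.6, -0.1, 0.2]
width: 0.0602
t: 23.4
eef_pos: [0.5981, 0.2358, 0.1914]
ee_rot: [-3.141, -0.0, -0.636]
force: [-0.7, 0.1, 0.7]
width: 0.0287
```

```bash
python3 -m inch '[[[0,0,0,0,0,0],[0,0,0,0,0,-0.02],[0,0,0,0,0,-0.08],[0,0,0,0,0,-0.14],[0,0,0,0,0,-0.20],[0,0,0,0,0,-0.26],[0,0,0,0,0,-0.32],[0,0,0,0,0,-0.38]]]' 50 5
python3 -m inch '[[[0,0,0,0,0,-0.06],[0,0,0,0,0,-0.12],[0,0,-0.003,0,0,-0.12],[0,0,-0.003,0,0,-0.12]]]'
python3 -m inch '[[[0,0,0,0,0,0],[0,0,0,0,0,0],[0,0,0,0,0,0],[0,0,0,0,0,0]]]' 24 6
```

```text
t: 24.4
eef_pos: [0.598, 0.2357, 0.1912]
ee_rot: [3.142, -0.0, -1.83]
force: [0.1, -0.3, -0.5]
width: 0.0503
t: 24.9
eef_pos: [0.598, 0.2357, 0.1906]
ee_rot: [3.142, -0.0, -2.197]
force: [0.2, -0.2, 0.0]
width: 0.0498
t: 25.4
eef_pos: [0.598, 0.2357, 0.1907]
ee_rot: [3.142, 0.0, -2.201]
force: [0.6, -0.2, 0.6]
width: 0.0283
```

```bash
python3 -m inch '[[[0,0,0,0,0,0],[0,0,0.3,0,0,0],[0.02,-0.2,0.6,0,0,0],[0.04,-0.5,0.62,0,0,0],[0.06,-0.8,0.62,0,0,0],[0.08,-1,0.62,0,0,0]]]' - 40
python3 -m inch '[[[0.02,-0.25,0,0,0,0],[0.04,-0.5,0,0,0,0],[0.058,-0.8,0,0,0,0],[0.0585,-0.9495,0,0,0,0],[0.0585,-0.9495,0,0,0,0],[0.0585,-0.9495,0,0,0,0]]]'
python3 - <<'E'
from h import *
crop('side',(270,120,370,230),'g12.png',5)
s=arm.get_state();print(s['eef_pos'],s['force'])
E
```

```text
t: 26.15
eef_pos: [0.6136, 0.0334, 0.3151]
ee_rot: [-3.142, 0.0, -2.202]
force: [-0.1, 0.1, -0.7]
width: 0.0268
t: 26.9
eef_pos: [0.6256, -0.154, 0.3144]
ee_rot: [3.141, -0.0, -2.201]
force: [1.1, 1.0, -1.6]
width: 0.0273
[ 0.62568185 -0.15353507  0.31453344] [ 0.82522601  0.29882485 -0.49320949]
```

View pics/g12.png

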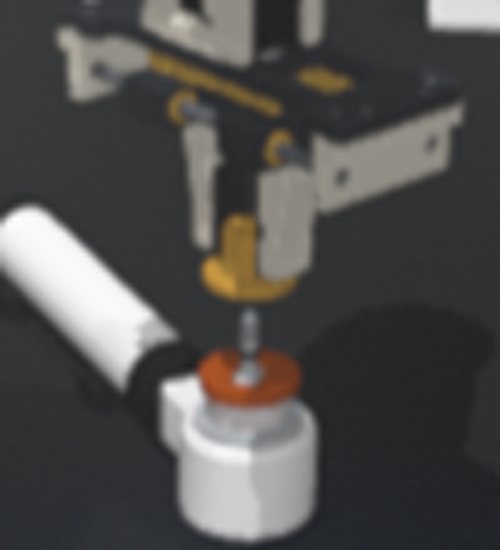

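```bash
python3 -m inch '[[[0,0,-0.04,0,0,0],[0,0,-0.08,0,0,0],[0,0,-0.102,0,0,0],[0,0,-0.102,0,0,0]]]'
python3 -m inch '[[[0,0,-0.005,0,0,0],[0,0,-0.01,0,0,0],[0,0,-0.01,0,0,0]]]'
python3 -m inch '[[[0,0,-0.005,0,0,0],[0,0,-0.01,0,0,0],[0,0,-0.01,0,0,0]]]'
```

```text
t: 27.45
eef_pos: [0.6256, -0.154, 0.2936]
ee_rot: [3.141, -0.001, -2.201]
force: [-0.5, -0.0, -0.7]
width: 0.0269
t: 27.82
eef_pos: [0.6257, -0.1542, 0.2923]
ee_rot: [-3.141, 0.0, -2.201]
force: [-1.1, 0.4, -0.9]
width: 0.0273
t: 28.2
eef_pos: [0.6257, -0.1542, 0.2901]
ee_rot: [3.141, -0.0, -2.201]
force: [0.3, 0.5, -1.1]
width: 0.0271
```

```bash
python3 -m inch '[[[0,0,-0.006,0,0,0],[0,0,-0.012,0,0,0],[0,0,-0.018,0,0,0],[0,0,-0.018,0,0,0]]]'
python3 -m inch '[[[0,0,-0.006,0,0,0],[0,0,-0.012,0,0,0],[0,0,-0.018,0,0,0],[0,0,-0.018,0,0,0]]]'
```

```text
t: 28.7
eef_pos: [0.6257, -0.1542, 0.2865]
ee_rot: [3.141, -0.0, -2.201]
force: [-0.5, -0.1, -1.2]
width: 0.0268
t: 29.2
eef_pos: [0.6257, -0.1541, 0.2829]
ee_rot: [3.141, -0.0, -2.201]
force: [0.7, -0.6, -2.5]
width: 0.027
```

```bash
python3 -m inch '[[[0,0,-0.006,0,0,0],[0,0,-0.012,0,0,0],[0,0,-0.018,0,0,0],[0,0,-0.024,0,0,0],[0,0,-0.024,0,0,0]]]'
python3 -m inch '[[[0,0,-0.005,0,0,0],[0,0,-0.01,0,0,0],[0,0,-0.015,0,0,0],[0,0,-0.015,0,0,0]]]'
```

```text
t: 29.82
eef_pos: [0.6257, -0.1541, 0.2781]
ee_rot: [3.141, -0.0, -2.201]
force: [-0.0, -1.0, -0.9]
width: 0.0271
t: 30.32
eef_pos: [0.6257, -0.1542, 0.2751]
ee_rot: [3.141, -0.0, -2.201]
force: [0.3, -0.6, -0.9]
width: 0.0266
```

```bash
python3 -m inch '[[[0,0,-0.005,0,0,0],[0,0,-0.01,0,0,0],[0,0,-0.015,0,0,0],[0,0,-0.015,0,0,0]]]'
python3 -m inch '[[[0,0,-0.005,0,0,0],[0,0,-0.01,0,0,0],[0,0,-0.01,0,0,0]]]'
```

```text
t: 30.82
eef_pos: [0.6258, -0.1541, 0.2726]
ee_rot: [-3.141, 0.0, -2.201]
force: [-1.3, 1.2, 1.3]
width: 0.027
t: 31.2
eef_pos: [0.6259, -0.1541, 0.2709]
ee_rot: [-3.141, 0.0, -2.201]
force: [-0.8, 1.4, 4.4]
width: 0.0272
```

```bash
python3 -m inch '[[[0,0,-0.005,0,0,0],[0,0,-0.01,0,0,0],[0,0,-0.01,0,0,0]]]'
python3 -m inch '[[[0,0,-0.005,0,0,0],[0,0,-0.01,0,0,0],[0,0,-0.01,0,0,0]]]'
```

```text
t: 31.58
eef_pos: [0.6258, -0.1541, 0.2689]
ee_rot: [-3.141, 0.0, -2.201]
force: [-2.8, 0.5, 5.5]
width: 0.027
t: 31.95
eef_pos: [0.6259, -0.1541, 0.2669]
ee_rot: [-3.141, 0.0, -2.201]
force: [-1.0, 1.6, 5.9]
width: 0.027
```

```bash
python3 -m inch '[[[0,0,-0.005,0,0,0],[0,0,-0.01,0,0,0],[0,0,-0.01,0,0,0]]]'
python3 -m inch '[[[0,0,-0.004,0,0,0],[0,0,-0.004,0,0,0],[0,0,-0.004,0,0,0]]]'
```

```text
t: 32.33
eef_pos: [0.6258, -0.1542, 0.2649]
ee_rot: [-3.141, 0.0, -2.201]
force: [-1.9, 1.4, 5.8]
width: 0.0271
t: 32.7
eef_pos: [0.6258, -0.1542, 0.2646]
ee_rot: [-3.141, 0.0, -2.201]
force: [-2.4, 1.6, 8.5]
width: 0.0272
```

```bash
python3 -m inch '[[[0,0,-0.003,0,0,0],[0,0,-0.003,0,0,0],[0,0,-0.003,0,0,0]]]'
python3 -m inch '[[[0,0,-0.003,0,0,0],[0,0,-0.003,0,0,0],[0,0,-0.003,0,0,0]]]'
```

```text
t: 33.08
eef_pos: [0.6258, -0.1542, 0.2646]
ee_rot: [-3.14, 0.0, -2.2]
force: [-5.1, 2.0, 12.6]
width: 0.0272
t: 33.45
eef_pos: [0.6258, -0.1542, 0.2645]
ee_rot: [-3.14, 0.0, -2.2]
force: [-5.6, 2.8, 15.9]
width: 0.027
```

```bash
python3 -m inch '[[[0,0,0.003,0,0,0],[0,0,0.006,0,0,0]]]'
python3 -m inch '[[[0,0,0,0,0,0],[0,0,0,0,0,0],[0,0,0,0,0,0],[0,0,0.08,0,0,0],[0,0,0.3,0,0,0],[0,0.3,0.5,0,0,0],[0,0.6,0.6,0,0,0],[0,0.8,0.6,0,0,0]]]' 60
python3 - <<'E'
from h import *
crop('side',(270,120,370,230),'g13.png',5)
crop('top',(350,190,430,260),'g14.png',8)
cv2.imwrite('pics/sideF.png',arm.grab_frame('side'))
s=arm.get_state();print(s['eef_pos'],s['force'])
E
```

```text
t: 33.7
eef_pos: [0.6258, -0.1542, 0.2646]
ee_rot: [-3.141, 0.0, -2.201]
force: [-2.0, 0.6, 4.7]
width: 0.0269
t: 34.7
eef_pos: [0.626, 0.0075, 0.3871]
ee_rot: [-3.138, 0.004, -2.201]
force: [1.0, -0.0, -0.2]
width: 0.0598
[0.62574003 0.00816771 0.38517153] [ 0.28831862  0.40868204 -0.02428583]
```

View pics/g13.png

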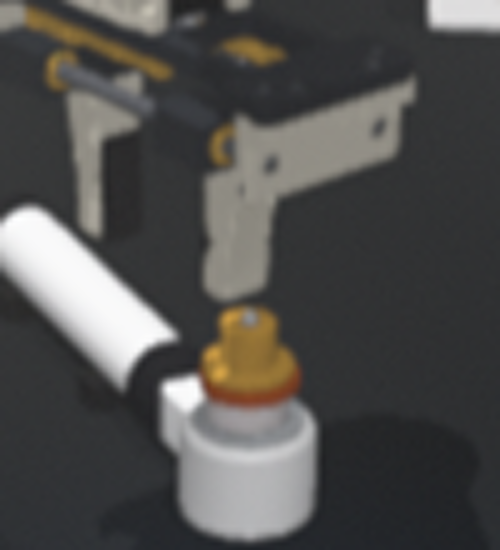

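View pics/g14.png

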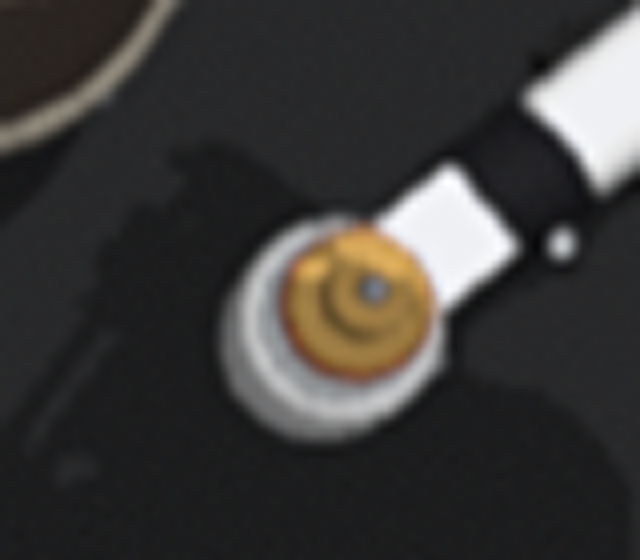

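View pics/sideF.png

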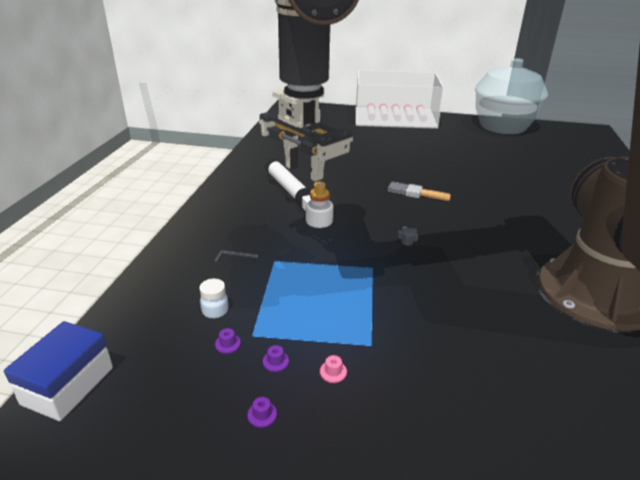

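```bash
python3 -m inch '[[[0,0,0,0,0,0],[0,0,0,0,0,0]]]'; python3 -c "
from station import arm
print(arm.job_done())"
```

```text
t: 35.1
eef_pos: [0.6257, 0.0049, 0.3836]
ee_rot: [3.142, -0.0, -2.202]
force: [0.4, 0.1, 0.3]
width: 0.0596
the job is handed in; nothing more can be done
None
```

The joint is back together on the bolt in the order asked: aluminium spacer, brown keyed washer, brass bushing flange down. I handed it in at about 35 s, with the gripper open and clear of everything.

- **Seating:** Each part stopped within about 0.2 mm of the height expected when fully home. The wrist force then rose on contact: about 7 N on the spacer, 5 N on the washer and 16 N on the bushing, the highest reading I took, against the 40 N limit.
- **Washer:** I turned it 24° from how it lay, to an angle read from the pictures. It went down over the flats at the first try with no resistance, so no search by feel was needed.
- **Seal ring:** It dragged at about 5–6 N as the bushing pushed it down, until the force climbed with no further travel.
- **Final pictures:** The side and top views show the stack concentric and flat. The knob, hex key, brush, jar and the coloured look-alike bushings are still where they were.
- **Disagreements:** The two cameras differed by 3–4 mm in y. I settled the bolt's position by touching it from all four sides with the spacer. The gripper also read the part diameters about 1 mm small.

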